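# Zero the board shuttle and bring it up to the mark without backlash

## Task

Take the board shuttle by its orange handle and draw the carriage back against the zero stop, pressing the rubber bumper on it gently but definitely (about 9 N on the stop itself, on top of the slide's drag, for half a second; never more than 18 N). Then push the carriage forward, always in that direction so that the slack in the handle stays taken up, until its black index line stands opposite the red pointer (within 2 mm); do not run past the pointer and come back. Let go so that both carriage and handle stay as they are, and leave the spool, loupe and tape roll alone.

Things in the scene. Friction and masses are not known exactly. Their poses are not given: they have to be found in the camera images.
- shuttle_bed: grey bed of the board shuttle, fixed, 126 x 300 x 16 mm, two 10 mm rails on top; origin at the centre of its underside. The carriage travels along its y: +y is forward (to the robot's left), -y back, towards the zero stop. -x is the near side, with a scale. A 0.48 m tall microscope stands on the bench at the right (y < -0.3 m): coming from there, pass it on the near side (x < 0.3 m).
- carriage (a joint): travel of the carriage in m, + is forward (bed +y), range -0.020 to 0.110. The carriage (92 x 90 mm aluminium plate, its top 36 mm above the bench, a green circuit board fixed on its far half, highest point 46 mm above the bench) has its middle and its index line at bed y = -0.050 + this value. It slides with a drag of about 5 N either way and stays where it is left.
- handle (a joint): slack of the handle against the carriage in m, -0.004 to +0.004, + is forward. The handle floats freely (0.8 N) in a slot between two cheeks on the carriage: at +0.004 it bears on the forward cheek and drives the carriage forward, at -0.004 it draws it back, in between the carriage does not move. The slack counts as taken up forward above +0.0025.
- handle_grip (a point): middle of the grip of the orange handle, a 20 x 20 mm upright block (sides along bed x and y) from 52 to 88 mm above the bench on a 12 mm post; this point is 73 mm above the bench, at bed x = -0.022, bed y = -0.050 + carriage + handle. Axes as the bed's. Within 60 mm of it nothing else is higher than 46 mm.
- index (a point): black index line on the small tongue at the near edge of the carriage, at its middle in bed y; 26 mm above the bench; moves with the carriage. Axes as the bed's.
- mark (a point): tip of the red pointer on the red clip (14 x 12 mm, top 24 mm above the bench) at the near edge of the bed; where the index line must come to in bed y. Fixed during a run. Axes as the bed's.
- zero_stop: dark steel stop block on the right end of the bed, 50 x 18 mm, top 50 mm above the bench, fixed during a run. Origin at bed x = 0, in the middle of its 18 mm thickness, at bench level; its face towards the carriage is 9 mm forward (bed +y) of the origin.
- bumper: round black rubber bumper, 14 mm across and 6 mm long, on the rear (-y) face of the carriage, 31 mm above the bench; it meets the zero stop. Its origin is under the middle of the carriage, at bench level; its free end is 51 mm back (bed -y) from the origin. The rubber is stiff, it gives less than 0.5 mm at 10 N. The force on the stop is the force on the handle less the carriage's drag of about 5 N.
- solder_spool: bystander: solder spool, 56 mm across, 42 mm high, standing on the bench; origin at the centre of its underside
- loupe: bystander: black eye loupe, 44 mm across, 36 mm high; origin at the centre of its underside
- tape_roll: bystander: roll of amber tape lying flat, 68 mm across, 14 mm high; origin at the centre of its underside

How it is judged:
By the outcome, as a careful person would: the job done as asked, in the order asked, and still so for the second after the job is handed in, with the robot touching nothing.
It also fails if it takes over 64 s, if anything falls off the work surface, if the arm or the gripper's body presses on something with over 40 N, if the wrist force passes 120 N, or if a joint passes its speed limit or range.

## Robot

A 7-joint arm with a two-finger parallel gripper is mounted at the origin on a cart in front of the work surface, level with it; the furniture and walls round the work are solid. World frame = base frame: x ahead of the robot, y to its left, z up, the work surface at z = 0. Lengths are in mm, angles in rad, forces in N, time in s.
With the tool pointing down it reaches from about 425 to 1025 mm from the base axis. Payload 3.6 kg.
Tool frame: the origin (TCP) lies at the centre of the arm's flange, where the gripper is bolted on; the fingertips stand 173 mm ahead of it and the grasp point (between the pads) lies 155 mm ahead of it; y points along the fingers, z is the direction in which the jaws open and shut, and the axes are right-handed (so a half turn about y gives the same grasp; the last joint's range is limited). The gripper opens to 85 mm and grips with 20 to 120 N. Pads are 22 mm wide; open, the fingers measure 114 mm over their backs; the gripper's body (76 mm by 85 mm) begins 54 mm behind the grasp point. The pads swing forward as they close: fully open they stand 13 mm farther back than shut.
Start: joints at [-1.234, 0.591, 0.048, 1.609, -0.033, 0.943, -0.034], TCP at [302.75, 658.765, 404.702] pointing down, gripper open.
Joint ranges: [-2.69, 2.69], [-0.47, 2.24], [-1.27, 1.36], [0.19, 2.51], [-1.53, 4.68], [0.08, 2.07], [-3.09, 3.09]. Speed limits (rad/s): [2.57, 2.57, 3.14, 3.14, 3.14, 3.14, 3.14].

## Interface

Orientations are given as a unit quaternion [x, y, z, w].
In Python, from plant import get_obs, read_camera, hand_in gives the robot as it stands.
- The arm moves only by the tool send_rows, never from a script. Its argument "motion" is one flat list of numbers, 6 for each row, row after row: the shift along the tool's x, y, z in mm, then the turn, a rotation vector about the tool's x, y, z in degrees. A call has 1 to 10 rows; each row shifts and turns the commanded pose from where the row before left it, along the tool's axes as they then stand; what a row does not reach is not made up. A row lasts 1/12 s, in which the tool goes at most 41.7 mm and 7.16 degrees, less where a joint would pass 70% of its speed; a pose out of reach is approached as far as the arm can. A call is refused whole if a number of a shift passes 41.7 or a number of a turn 7.16, either way. A call with a gripper value outside its range is refused whole. "jaw" is the finger opening in mm, from 0 to 85.4, set as the call begins (left out, the last holds). The fingers move at their own pace and stop on an object; "force" is the grip in N (left out, the last holds). Time passes only in rows, so rows that do not move let the fingers close. It gives the time, the measured TCP pose, the force and the opening at its end, in the units of the state.
- get_obs(): the state, without advancing time (a new reading comes with each control period).
- read_camera(name): name is "scene" or "top" or "wrist"; returns a dict with "image" (420x560x3 uint8, red, green, blue), "camera_matrix" (3x3 intrinsics, pixels), "distortion" ([k1, k2, p1, p2, k3] as OpenCV has them; the pictures are not rectified), "world_from_camera" (4x4, takes a point from camera to world coordinates); the wrist camera has in their place "mount" (4x4, takes a point from camera to tool coordinates, whose origin is the TCP and whose axes are the tool frame's). Camera axes: x right, y down, z forward; pixel columns grow to the right and rows downward; lengths in mm; the calibration is good to about 2 mm. A picture is of the moment at which its call begins: read the wrist's pose just before it. There is no depth.
- hand_in(): hands the job in, once; it reports no verdict.
The state is a dict: "t": time; "joints": joint angles; "qvel": joint speeds; "joint_torque": joint torques, N m; "position": TCP position; "ee_rot": TCP orientation; "wrist_force": force on the tool from outside, world axes, zero at the start; "ft_torque": the same for the moment, N m; "finger_gap": finger opening in mm.
Only numpy, scipy, OpenCV 4.12 (cv2) and the standard library are available. Lean on these libraries where they do the work, as an engineer would, in place of code of your own. Each camera call takes 0.05 s, during which the arm holds its last target.

## Working session

There is one attempt and no reset: what is moved stays moved. The work goes in short steps, Python scripts to look and compute and a tool call to move; the robot and the scene stay as the last step left them, time stands still between calls to the robot, and variables do not carry over. Pictures are saved under pics/ and viewed, and the job is handed in when it is done.

Besides the shell and the picture viewer there is one more tool, called after "Emit:" by a JSON object that holds its "api" and its "payload", one argument or row to a line. send_rows: Moves the arm, as the interface text tells. Its arguments: {"type":"object","properties":{"motion":{"type":"array","items":{"type":"number"}},"jaw":{"type":"number"},"force":{"type":"number"}},"required":["motion"]}

```bash
ls; mkdir -p pics; python3 - <<'E'
from plant import get_obs, read_camera
import cv2
o=get_obs()
for k,v in o.items(): print(k,v)
for n in ["scene","top","wrist"]:
    c=read_camera(n); cv2.imwrite(f"pics/{n}0.png",c["image"][:,:,::-1])
    print(n,c["camera_matrix"],c["distortion"],c.get("world_from_camera",c.get("mount")))
E
```

```text
pics
t 0.0
joints [-1.23347552  0.59210517  0.0482913   1.60984271 -0.03336256  0.94271858
 -0.03368374]
qvel [ 9.23653552e-05 -6.77779458e-04 -2.43491989e-04 -3.52897412e-04
  2.20571607e-03  7.79880001e-04 -1.43469092e-03]
joint_torque [-1.77489392e-04 -5.48682046e+01  1.54668353e+00 -1.98120618e+01
  9.34618351e-03  8.78191902e-03  3.62517355e-06]
position [302.54845461 658.35982705 403.54269939]
ee_rot [ 0.69155786 -0.15126642  0.15097326 -0.68998063]
wrist_force [ 0.29458168  0.42807879 -0.31651317]
ft_torque [-0.00129121 -0.02955688  0.06305351]
finger_gap 85.6793484259137
scene [[399.19749653   0.         284.64023788]
 [  0.         399.19749653 214.33767421]
 [  0.           0.           1.        ]] [-0.04453838  0.          0.          0.          0.        ] [[ 6.42198235e-01 -4.67883140e-01  6.07179376e-01  1.05775864e+01]
 [-7.66412291e-01 -3.77544008e-01  5.19685215e-01 -4.34776610e+02]
 [-1.39150150e-02 -7.99090664e-01 -6.01049484e-01  6.26597594e+02]
 [ 0.00000000e+00  0.00000000e+00  0.00000000e+00  1.00000000e+00]]
top [[535.82363626   0.         279.5299601 ]
 [  
[... 165 characters left out ...]
53e-01  1.07585886e-01  4.20488204e+02]
 [-9.99721734e-01  2.13444577e-02  1.00433086e-02  1.51160196e+01]
 [-1.22793283e-02 -1.07353663e-01 -9.94145064e-01  1.07129806e+03]
 [ 0.00000000e+00  0.00000000e+00  0.00000000e+00  1.00000000e+00]]
wrist [[344.0633932    0.         280.5840469 ]
 [  0.         344.0633932  214.53563994]
 [  0.           0.           1.        ]] [0.02428221 0.         0.         0.         0.        ] [[ 9.47305281e-04  9.54358360e-01  2.98662392e-01 -7.61891250e+01]
 [-8.69924366e-05 -2.98662446e-01  9.54358809e-01  3.01197586e+01]
 [ 9.99999548e-01 -9.30050509e-04 -1.99902553e-04 -9.68370060e-01]
 [ 0.00000000e+00  0.00000000e+00  0.00000000e+00  1.00000000e+00]]
```

View pics/scene0.png

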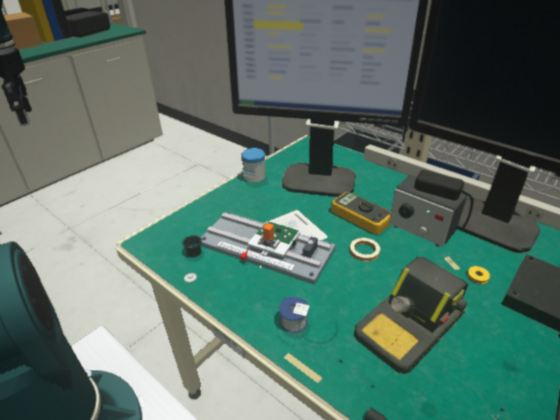

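View pics/top0.png

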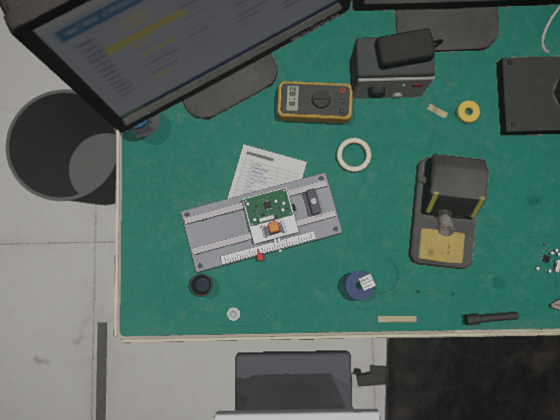

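View pics/wrist0.png

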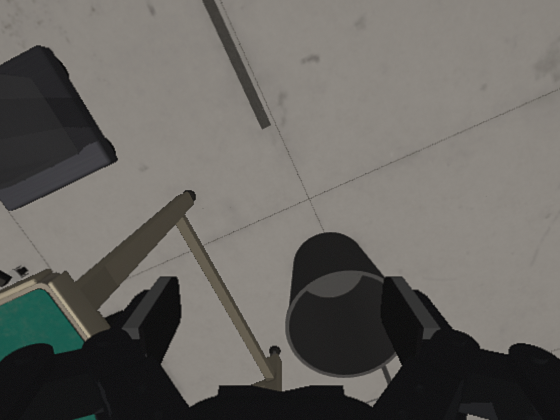

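The top view shows the bed around (262,222), tilted about 13°. The orange handle is at (274,228), the red clip at (260,257), the stop near (313,202), the loupe at (201,285), the spool at (360,286) and the tape ring at (353,155). I'll zoom in and measure.

```bash
cat > h.py <<'E'
import numpy as np, cv2
from plant import get_obs, read_camera
from scipy.spatial.transform import Rotation as R
def rays(c,px,o=None):
    px=np.array(px,float).reshape(-1,1,2)
    n=cv2.undistortPoints(px,c["camera_matrix"],c["distortion"]).reshape(-1,2)
    d=np.c_[n,np.ones(len(n))]
    T=c.get("world_from_camera")
    if T is None:
        W=np.eye(4);W[:3,:3]=R.from_quat(o["ee_rot"]).as_matrix();W[:3,3]=o["position"];T=W@c["mount"]
    return T[:3,3],d@T[:3,:3].T
def plane(c,px,z,o=None):
    p,d=rays(c,px,o); return p+d*((z-p[2])/d[:,2])[:,None]
def proj(c,P,o=None):
    T=c.get("world_from_camera")
    if T is None:
        W=np.eye(4);W[:3,:3]=R.from_quat(o["ee_rot"]).as_matrix();W[:3,3]=o["position"];T=W@c["mount"]
    Ti=np.linalg.inv(T)
    return cv2.projectPoints(np.array(P,float).reshape(-1,3),cv2.Rodrigues(Ti[:3,:3])[0],Ti[:3,3],c["camera_matrix"],c["distortion"])[0].reshape(-1,2)
E
python3 - <<'E'
import cv2
a=cv2.imread("pics/top0.png")[165:280,175:350]
cv2.imwrite("pics/topz.png",cv2.resize(a,None,fx=4.5,fy=4.5,interpolation=cv2.INTER_CUBIC))
a=cv2.imread("pics/scene0.png")[205:290,180:345]
cv2.imwrite("pics/scz.png",cv2.resize(a,None,fx=4.8,fy=4.8,interpolation=cv2.INTER_CUBIC))
E
```

```text
(no output)
```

View pics/topz.png

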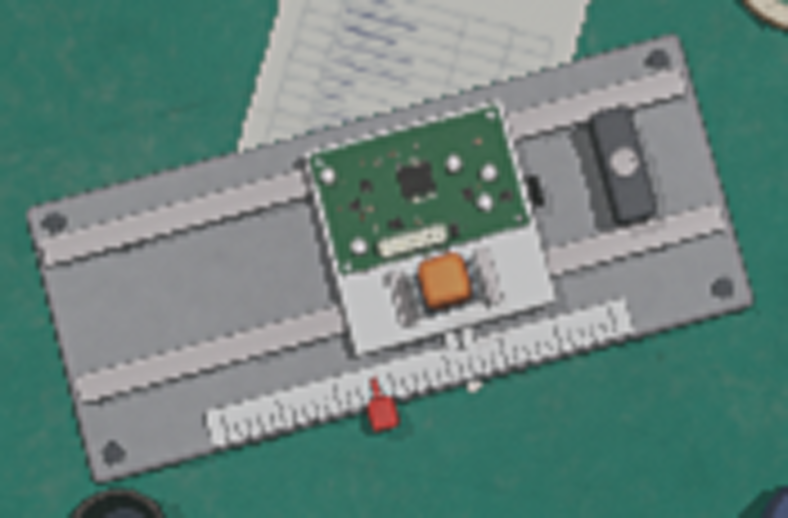

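View pics/scz.png

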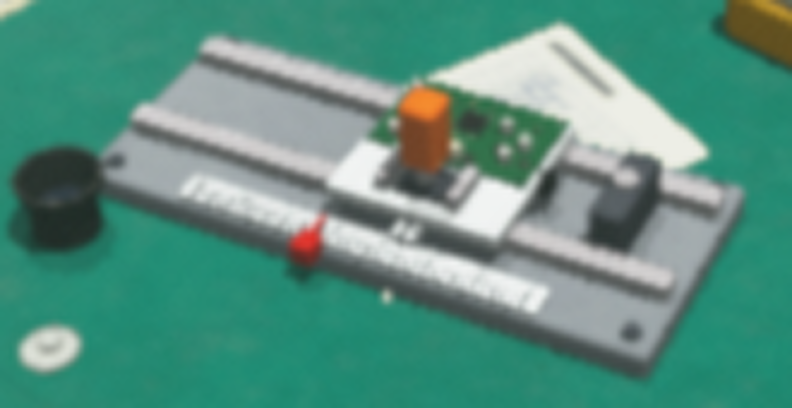

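```bash
python3 - <<'E'
from h import *
c=read_camera("top")
f=lambda L:[((u+.5)/4.5-.5+175,(v+.5)/4.5-.5+165) for u,v in L]
C=plane(c,f([(30,210),(680,37),(750,302),(97,480)]),16)
print(C.round(1)); 
for i in range(4): print(np.linalg.norm(C[i]-C[(i+1)%4]).round(1))
ctr=C.mean(0); print("ctr",ctr)
ey=(C[0]-C[1]+C[3]-C[2]);ey/=np.linalg.norm(ey);th=np.arctan2(-ey[0],ey[1]);print("yaw deg",np.degrees(th))
ex=np.array([np.cos(th),np.sin(th),0]);ey=np.array([-np.sin(th),np.cos(th),0])
def bed(p): return ((p-ctr)@ex).round(1),((p-ctr)@ey).round(1)
img=c["image"];hsv=cv2.cvtColor(img,cv2.COLOR_RGB2HSV)
def cen(m):
    n,l,s,ce=cv2.connectedComponentsWithStats(m); 
    i=1+np.argmax(s[1:,4]);return ce[i],s[i]
roi=np.zeros(img.shape[:2],np.uint8);roi[200:270,230:310]=255
m=cv2.inRange(hsv,(6,150,90),(18,255,255))&roi
ce,s=cen(m);print("orange",ce,s); h=plane(c,[ce],88)[0];print(h,bed(h)); h=plane(c,[ce],85)[0];print(h,bed(h))
m=cv2.inRange(hsv,(0,150,80),(5,255,255))&roi
ce,s=cen(m);print("red",ce,s);p=plane(c,[ce],24)[0];print(p,bed(p))
for nm,uv,z in [("ptr",(375,380),22),("index",(459,340),26),("carr corners",(305,160),36),("",(497,103),46),("",(553,300),36),("",(357,355),36),("stopc",(624,165),50),("stop l",(588,120),50),("stop l2",(618,222),50),("bump",(541,190),31)]:
    p=plane(c,f([uv]),z)[0];print(nm,p.round(1),bed(p))
s=read_camera("scene")
for nm,P in [("grip",h),]:
    print(proj(s,[h]))
# scene handle
hs=cv2.cvtColor(s["image"],cv2.COLOR_RGB2HSV);roi[:]=0;roi[215:260,240:290]=255
ce,st=cen(cv2.inRange(hs,(6,150,90),(18,255,255))&roi);print(ce,st); p=plane(s,[ce],70)[0];print(p,bed(p))
print(get_obs()["t"])
E
```

```text
[[543.1 220.7  16. ]
 [614.  -68.   16. ]
 [495.7 -95.1  16. ]
 [424.1 191.5  16. ]]
297.2
121.4
295.4
122.5
ctr [519.2152405   62.25010156  16.        ]
yaw deg 13.925735705910602
orange [272.52459016 227.08196721] [268 222  11  11  61]
[501.79265212  38.45670905  88.        ] (np.float64(-22.6), np.float64(-18.9))
[502.04070848  38.52792048  85.        ] (np.float64(-22.4), np.float64(-18.9))
red [259.64705882 256.32352941] [257 253   6   7  34]
[450.44548669  66.15221831  24.        ] (np.float64(-65.8), np.float64(20.3))
ptr [464.7  69.4  22. ] (np.float64(-51.2), np.float64(20.0))
index [481.1  32.4  26. ] (np.float64(-44.1), np.float64(-19.8))
carr corners [560.   97.5  36. ] (np.float64(48.0), np.float64(24.4))
 [581.5  13.8  46. ] (np.float64(48.8), np.float64(-62.1))
 [496.9  -8.5  36. ] (np.float64(-38.7), np.float64(-63.3))
 [475.   76.2  36. ] (np.float64(-39.5), np.float64(24.2))
stopc [553.  -39.8  50. ] (np.float64(8.2), np.float64(-107.2))
stop l [572.7 -25.   50. ] (np.float64(30.9), np.float64(-97.5))
stop l2 [528.6 -36.6  50. ] (np.float64(-14.7), np.float64(-98.2))
bump [545.3  -4.5  31. ] (np.float64(9.2), np.float64(-71.1))
[[266.47319897 225.41638241]]
[268.13868613 230.82481752] [263 223  11  17 137]
[503.75538951  35.97306738  70.        ] (np.float64(-21.3), np.float64(-21.8))
0.25
```

```bash
python3 - <<'E'
from h import *
o=get_obs();M=R.from_quat(o["ee_rot"]).as_matrix();print(M.round(4))
th=np.radians(13.93);ey=np.array([-np.sin(th),np.cos(th),0])
for s in (1,-1):
    z=s*ey;y=np.array([0,0,-1.]);x=np.cross(y,z)
    T=np.c_[x,y,z];print(s,T.round(3).tolist(),np.degrees(R.from_matrix(M.T@T).as_rotvec()).round(2))
    print("delta in present tool axes to (502.5,37.5,330):",(M.T@(np.array([502.5,37.5,330])-o["position"])).round(1))
E
```

```text
[[ 9.087e-01 -4.000e-04  4.175e-01]
 [-4.175e-01 -1.000e-03  9.087e-01]
 [ 1.000e-04 -1.000e+00 -1.100e-03]]
1 [[0.971, 0.0, -0.241], [0.241, 0.0, 0.971], [0.0, -1.0, 0.0]] [ 6.000e-02 -3.861e+01 -2.000e-02]
delta in present tool axes to (502.5,37.5,330): [ 440.9   74.7 -480.8]
-1 [[-0.971, 0.0, 0.241], [-0.241, 0.0, -0.971], [-0.0, -1.0, -0.0]] [2.0000e-02 1.4139e+02 8.0000e-02]
delta in present tool axes to (502.5,37.5,330): [ 440.9   74.7 -480.8]
```

Emit:
{"api": "send_rows", "payload": {
  "motion": [12, 2, -13, 0, 0, 0, 20, 3, -22, 0, 0, 0, 24, 4, -26, 0, 0, 0, 24, 4, -26, 0, 0, 0, 24, 4, -26, 0, 0, 0, 24, 4, -26, 0, 0, 0, 24, 4, -26, 0, 0, 0, 24, 4, -26, 0, 0, 0, 24, 4, -26, 0, 0, 0, 24, 4, -26, 0, 0, 0]
}}

```text
t: 1.08
position: [405.1, 342.8, 367.7]
ee_rot: [-0.691, 0.151, -0.151, 0.691]
wrist_force: [-0.2, -0.2, -0.0]
finger_gap: 85.5
```

Emit:
{"api": "send_rows", "payload": {
  "motion": [24, 4, -26, 0, 0, 0, 24, 4, -26, 0, 0, 0, 24, 4, -26, 0, 0, 0, 24, 4, -26, 0, 0, 0, 24, 4, -26, 0, 0, 0, 24, 4, -26, 0, 0, 0, 24, 4, -26, 0, 0, 0, 24, 4, -26, 0, 0, 0, 16, 4, -18, 0, 0, 0, 9, 3, -11, 0, 0, 0]
}}

```text
t: 1.92
position: [503.9, 34.7, 328.6]
ee_rot: [0.691, -0.152, 0.153, -0.69]
wrist_force: [-0.1, -0.1, 0.3]
finger_gap: 85.3
```

Emit:
{"api": "send_rows", "payload": {
  "motion": [0, 0, 0, 0, -3, 0, 0, 0, 0, 0, -5, 0, 0, 0, 0, 0, -5, 0, 0, 0, 0, 0, -5, 0, 0, 0, 0, 0, -5, 0, 0, 0, 0, 0, -5, 0, 0, 0, 0, 0, -5, 0, 0, 0, 0, 0, -3.6, 0, 0, 0, 0, 0, -2, 0, 0, 0, 0, 0, 0, 0]
}}

```text
t: 2.75
position: [503.1, 38.3, 328.8]
ee_rot: [-0.702, -0.086, 0.086, 0.702]
wrist_force: [0.3, 1.2, 0.3]
finger_gap: 85.1
```

```bash
python3 - <<'E'
from h import *
o=get_obs();M=R.from_quat(o["ee_rot"]).as_matrix();print(o["t"],o["position"],M.round(4).tolist(),o["wrist_force"])
c=read_camera("wrist");cv2.imwrite("pics/w1.png",c["image"][:,:,::-1])
c=read_camera("top");cv2.imwrite("pics/t1.png",c["image"][:,:,::-1])
E
```

```text
2.75 [503.14119714  38.32238789 328.78239325] [[0.9706, 0.0002, -0.2409], [0.2409, 0.0002, 0.9706], [0.0003, -1.0, 0.0001]] [0.29517699 1.21554594 0.30438617]
```

View pics/w1.png

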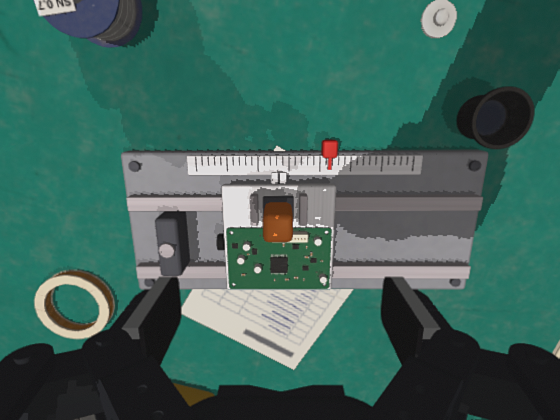

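The wrist view is aligned with the bed. The handle is at (278,215), the index line at (279,178), the red pointer tip near (330,165), the stop face near x=188 and the bumper end near x=217. Next I'll zoom in and measure.

```bash
python3 - <<'E'
import cv2
a=cv2.imread("pics/w1.png")
cv2.imwrite("pics/w1z.png",cv2.resize(a[135:255,195:350],None,fx=5,fy=5,interpolation=cv2.INTER_CUBIC))
cv2.imwrite("pics/w1y.png",cv2.resize(a[200:285,150:245],None,fx=6,fy=6,interpolation=cv2.INTER_CUBIC))
E
```

```text
(no output)
```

View pics/w1z.png

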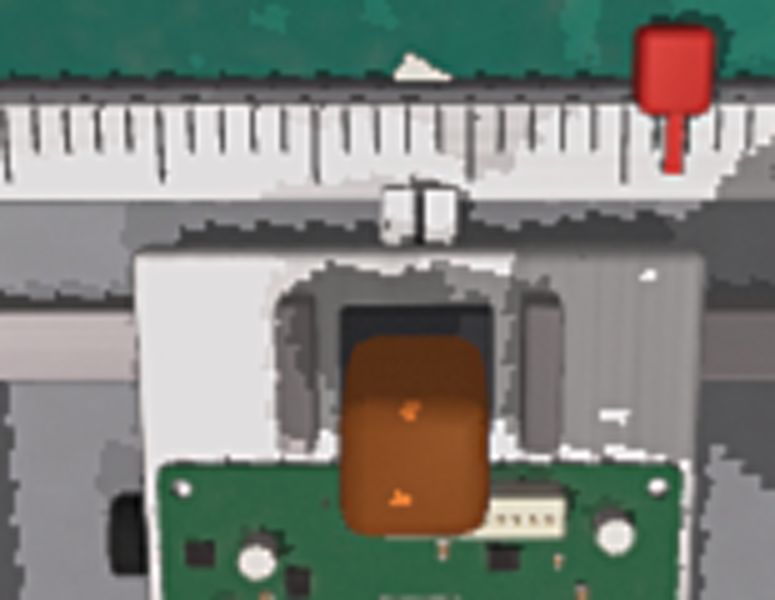

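View pics/w1y.png

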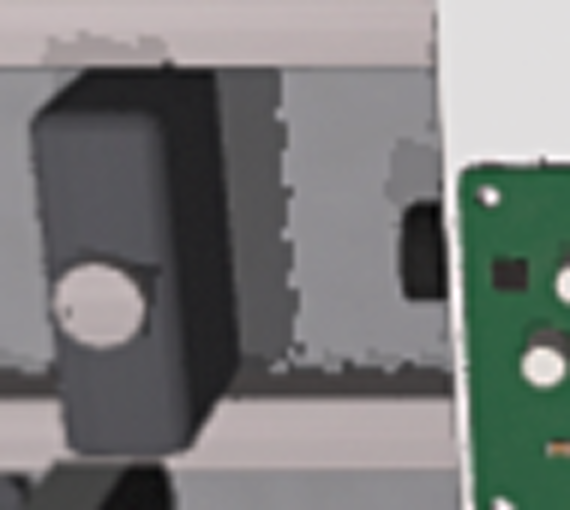

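```bash
python3 - <<'E'
from h import *
o=get_obs();c=read_camera("wrist")
th=np.radians(13.93);ex=np.array([np.cos(th),np.sin(th),0]);ey=np.array([-np.sin(th),np.cos(th),0]);ctr=np.array([519.2,62.25,0])
f=lambda u,v,s,x,y:((u+.5)/s-.5+x,(v+.5)/s-.5+y)
def show(n,px,z):
    p=plane(c,[px],z,o)[0];print(n,np.array(px).round(1),p.round(1),"bed",((p-ctr)@ex).round(2),((p-ctr)@ey).round(2))
Z=lambda u,v:f(u,v,5,195,135);Y=lambda u,v:f(u,v,6,150,200)
show("mark tip",Z(673,172),22);show("mark tip z24",Z(673,172),24);show("mark base",Z(674,118),22)
show("index",Z(419,240),26);show("index2",Z(420,190),26)
show("handle top c",Z(418,467),88)
show("handle L",Z(342,467),88);show("handle R",Z(490,467),88)
show("cheek L",Z(317,370),40);show("cheek R",Z(523,370),40)
show("tick",Z(316,150),16);show("tick+10?",Z(624,150),16)
show("stop top edge",Y(160,120),50);show("stop top edge",Y(190,450),50)
show("stop far edge",Y(35,120),50);show("stop foot",Y(237,360),16)
show("bump",Y(403,250),31)
show("bedL",(125,220),16);show("bedR",(484,220),16)
show("bed corner near",(123,153),16);show("",(487,153),16)
show("far",(465,289),16)
E
```

```text
mark tip [329.2 169. ] [466.   68.9  22. ] bed -50.02 19.22
mark tip z24 [329.2 169. ] [465.8  68.5  24. ] bed -50.37 18.93
mark base [329.4 158.2] [457.6  66.6  22. ] bed -58.71 19.02
index [278.4 182.6] [485.8  31.4  26. ] bed -39.8 -21.87
index2 [278.6 172.6] [477.9  29.7  26. ] bed -47.94 -21.68
handle top c [278.2 228. ] [502.   35.6  88. ] bed -23.07 -21.74
handle L [263. 228.] [504.4  26.   88. ] bed -23.09 -31.61
handle R [292.6 228. ] [499.8  44.7  88. ] bed -23.04 -12.39
cheek L [258.  208.6] [506.9  20.2  40. ] bed -22.1 -37.85
cheek R [299.2 208.6] [499.2  51.5  40. ] bed -22.02 -5.58
tick [257.8 164.6] [477.3  11.9  16. ] bed -52.77 -38.82
tick+10? [319.4 164.6] [465.3  61.1  16. ] bed -52.64 11.86
stop top edge [176.2 219.6] [527.1 -38.2  50. ] bed -16.5 -99.37
stop top edge [181.2 274.6] [572.  -27.3  50. ] bed 29.74 -99.62
stop far edge [155.4 219.6] [530.8 -53.4  50. ] bed -16.54 -115.08
stop foot [189.1 259.6] [575.3 -29.2  16. ] bed 32.41 -102.22
bump [216.8 241.2] [545.5  -7.   31. ] bed 8.87 -73.5
bedL [125 220] [551.4 -88.5  16. ] bed -5.07 -154.09
bedR [484 220] [477.8 211.1  16. ] bed -4.31 154.41
bed corner near [123 153] [494.4 -96.2  16. ] bed -62.25 -147.77
 [487 153] [424.3 190.   16. ] bed -61.37 146.8
far [465 289] [543.8 221.5  16. ] bed 62.24 148.59
```

Emit:
{"api": "send_rows", "payload": {
  "motion": [-1.6, 5, -2, 0, 0, 0, 0, 12, 0, 0, 0, 0, 0, 18, 0, 0, 0, 0, 0, 20, 0, 0, 0, 0, 0, 18, 0, 0, 0, 0, 0, 14, 0, 0, 0, 0, 0, 8, 0, 0, 0, 0, 0, 4, 0, 0, 0, 0, 0, 1, 0, 0, 0, 0, 0, 0, 0, 0, 0, 0],
  "jaw": 60
}}

```text
t: 3.73
position: [502.1, 36.1, 228.8]
ee_rot: [0.702, 0.086, -0.086, -0.702]
wrist_force: [-0.4, -0.2, 0.0]
finger_gap: 60.0
```

```bash
python3 - <<'E'
from h import *
o=get_obs();print(o["t"],o["position"],o["wrist_force"],o["finger_gap"])
c=read_camera("wrist");cv2.imwrite("pics/w2.png",c["image"][:,:,::-1])
E
```

```text
3.7333 [502.13066895  36.14382882 228.83087041] [-0.43187819 -0.15217788  0.0458262 ] 60.028226801394055
```

View pics/w2.png

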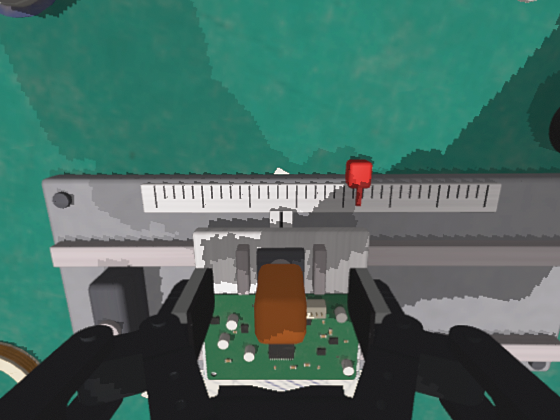

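The handle sits at x≈280 in the image, between the pads (205 to 362). The index line is at (281,218) and the pointer tip at about (358,204). I'm closing the jaws now.

Emit:
{"api": "send_rows", "payload": {
  "motion": [0, 0, 0, 0, 0, 0, 0, 0, 0, 0, 0, 0, 0, 0, 0, 0, 0, 0, 0, 0, 0, 0, 0, 0, 0, 0, 0, 0, 0, 0, 0, 0, 0, 0, 0, 0, 0, 0, 0, 0, 0, 0, 0, 0, 0, 0, 0, 0],
  "jaw": 10,
  "force": 40
}}

```text
t: 4.45
position: [502.2, 36.1, 229.3]
ee_rot: [0.702, 0.086, -0.085, -0.702]
wrist_force: [-0.8, 0.1, 6.3]
finger_gap: 19.8
```

```bash
python3 - <<'E'
from h import *
o=get_obs();print(o["t"],o["position"],o["wrist_force"],o["ft_torque"],o["finger_gap"])
E
```

```text
4.45 [502.16808087  36.14285731 229.31179896] [-0.75138072  0.08225652  6.31843718] [-0.02149784  0.19311238  0.09763289] 19.815773803153082
```

Emit:
{"api": "send_rows", "payload": {
  "motion": [0, -0.5, -0.5, 0, 0, 0, 0, 0, -1, 0, 0, 0, 0, 0, -2, 0, 0, 0, 0, 0, -2, 0, 0, 0, 0, 0, -2, 0, 0, 0, 0, 0, -2, 0, 0, 0, 0, 0, -2, 0, 0, 0, 0, 0, -2, 0, 0, 0]
}}

```text
t: 5.12
position: [505.1, 24.3, 229.3]
ee_rot: [-0.701, -0.086, 0.086, 0.702]
wrist_force: [-1.0, 5.0, 4.0]
finger_gap: 19.7
```

```bash
cat > s.py <<'E'
from h import *
o=get_obs();th=np.radians(13.93);ey=np.array([-np.sin(th),np.cos(th),0])
print("t",o["t"].__round__(2),"pos",o["position"].round(2),"bedy",((o["position"]-np.array([519.2,62.25,0]))@ey).round(2),"F",o["wrist_force"].round(2),"Fy",(o["wrist_force"]@ey).round(2),"Fx",(o["wrist_force"]@np.array([np.cos(th),np.sin(th),0])).round(2),"T",o["ft_torque"].round(2),"gap",o["finger_gap"].round(2))
E
python3 s.py
```

```text
Traceback (most recent call last):
  File "s.py", line 3, in <module>
    print("t",o["t"].__round__(2),"pos",o["position"].round(2),"bedy",((o["position"]-np.array([519.2,62.25,0]))@ey).round(2),"F",o["wrist_force"].round(2),"Fy",(o["wrist_force"]@ey).round(2),"Fx",(o["wrist_force"]@np.array([np.cos(th),np.sin(th),0])).round(2),"T",o["ft_torque"].round(2),"gap",o["finger_gap"].round(2))
                                                                                                                                                                                                                                                                                                       ^^^^^^^^^^^^^^^^^^^^^
AttributeError: 'float' object has no attribute 'round'
```

Emit:
{"api": "send_rows", "payload": {
  "motion": [0, 0, -2, 0, 0, 0, 0, 0, -2, 0, 0, 0, 0, 0, -2, 0, 0, 0, 0, 0, -2, 0, 0, 0, 0, 0, -1.5, 0, 0, 0, 0, 0, -1, 0, 0, 0, 0, 0, -1, 0, 0, 0]
}}

```text
t: 5.7
position: [508.0, 12.8, 229.3]
ee_rot: [-0.701, -0.086, 0.086, 0.702]
wrist_force: [-1.1, 5.8, 4.1]
finger_gap: 19.7
```

```bash
sed -i 's/o\["finger_gap"\].round(2)/round(o["finger_gap"],2)/; s/o\["t"\].__round__(2)/round(o["t"],2)/' s.py
cat >> s.py <<'E'
import sys
if len(sys.argv)>1:
    c=read_camera("wrist");cv2.imwrite(f"pics/{sys.argv[1]}.png",c["image"][:,:,::-1])
E
python3 s.py w3
```

```text
t 5.7 pos [508.01  12.8  229.34] bedy -45.3 F [-1.11  5.78  4.14] Fy 5.88 Fx 0.32 T [0.98 0.15 0.09] gap 19.67
```

View pics/w3.png

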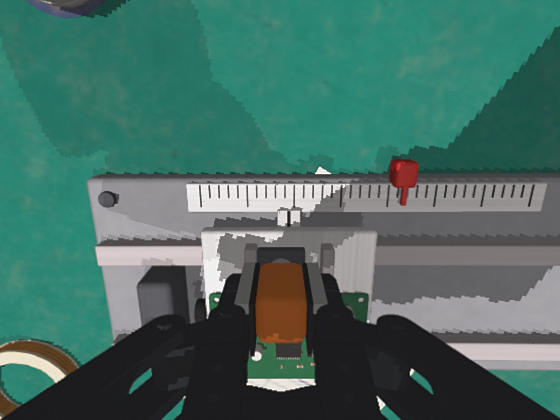

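The bumper end is at about (200,308) and the stop's near edge at about (186,300), so a few millimetres remain. I'm going slower from here.

Emit:
{"api": "send_rows", "payload": {
  "motion": [0, 0, -0.6, 0, 0, 0, 0, 0, -0.6, 0, 0, 0, 0, 0, -0.6, 0, 0, 0, 0, 0, -0.6, 0, 0, 0, 0, 0, -0.6, 0, 0, 0]
}}

```text
t: 6.17
position: [508.8, 9.7, 229.3]
ee_rot: [-0.702, -0.086, 0.086, 0.702]
wrist_force: [-0.7, 5.2, 4.1]
finger_gap: 19.4
```

```bash
python3 s.py
```

```text
t 6.17 pos [508.78   9.75 229.34] bedy -48.45 F [-0.67  5.17  4.12] Fy 5.18 Fx 0.59 T [ 0.93  0.13 -0.01] gap 19.39
```

Emit:
{"api": "send_rows", "payload": {
  "motion": [0, 0, -0.4, 0, 0, 0, 0, 0, -0.4, 0, 0, 0, 0, 0, -0.4, 0, 0, 0, 0, 0, -0.4, 0, 0, 0]
}}

```text
t: 6.5
position: [509.2, 8.2, 229.3]
ee_rot: [-0.702, -0.086, 0.086, 0.702]
wrist_force: [-0.6, 4.4, 4.7]
finger_gap: 19.7
```

```bash
python3 s.py
```

```text
t 6.5 pos [509.17   8.15 229.34] bedy -50.09 F [-0.64  4.41  4.65] Fy 4.43 Fx 0.43 T [1.05 0.17 0.02] gap 19.67
```

Emit:
{"api": "send_rows", "payload": {
  "motion": [0, 0, -0.3, 0, 0, 0, 0, 0, -0.3, 0, 0, 0, 0, 0, -0.3, 0, 0, 0]
}}

```text
t: 6.75
position: [509.4, 7.3, 229.3]
ee_rot: [-0.702, -0.086, 0.086, 0.702]
wrist_force: [-1.0, 6.0, 4.4]
finger_gap: 19.6
```

Emit:
{"api": "send_rows", "payload": {
  "motion": [0, 0, -0.3, 0, 0, 0, 0, 0, -0.3, 0, 0, 0]
}}

```text
t: 6.92
position: [509.5, 6.7, 229.3]
ee_rot: [-0.702, -0.086, 0.086, 0.702]
wrist_force: [-0.9, 4.6, 3.8]
finger_gap: 19.2
```

Emit:
{"api": "send_rows", "payload": {
  "motion": [0, 0, -0.3, 0, 0, 0, 0, 0, -0.2, 0, 0, 0]
}}

```text
t: 7.08
position: [509.6, 6.1, 229.3]
ee_rot: [-0.702, -0.086, 0.086, 0.702]
wrist_force: [0.0, 5.4, 4.2]
finger_gap: 19.6
```

```bash
python3 s.py w4
```

```text
t 7.08 pos [509.64   6.12 229.33] bedy -52.18 F [0.02 5.4  4.22] Fy 5.24 Fx 1.32 T [1.   0.13 0.06] gap 19.59
```

View pics/w4.png

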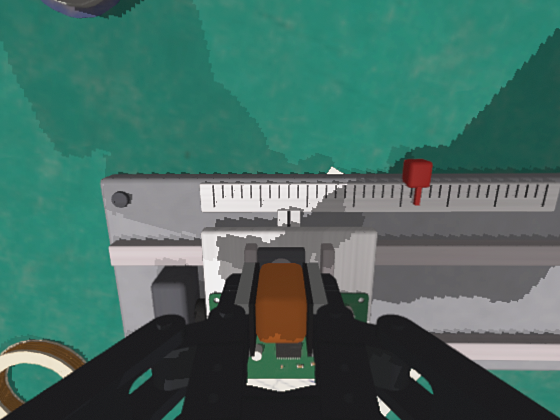

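The bumper at (202,308) is now almost at the stop edge, at about (199,300). I'm creeping the last bit.

Emit:
{"api": "send_rows", "payload": {
  "motion": [0, 0, -0.3, 0, 0, 0, 0, 0, -0.3, 0, 0, 0]
}}

```text
t: 7.3
position: [509.8, 5.5, 229.3]
ee_rot: [-0.702, -0.086, 0.086, 0.702]
wrist_force: [-0.8, 5.6, 4.9]
finger_gap: 19.3
```

Emit:
{"api": "send_rows", "payload": {
  "motion": [0, 0, -0.3, 0, 0, 0, 0, 0, -0.2, 0, 0, 0]
}}

```text
t: 7.47
position: [509.9, 5.2, 229.3]
ee_rot: [-0.701, -0.086, 0.086, 0.702]
wrist_force: [-0.2, 6.6, 4.7]
finger_gap: 19.4
```

```bash
python3 s.py
```

```text
t 7.47 pos [509.91   5.23 229.33] bedy -53.11 F [-0.15  6.6   4.68] Fy 6.44 Fx 1.44 T [1.22 0.24 0.05] gap 19.41
```

Emit:
{"api": "send_rows", "payload": {
  "motion": [0, 0, -0.2, 0, 0, 0, 0, 0, 0, 0, 0, 0]
}}

```text
t: 7.63
position: [509.9, 5.2, 229.3]
ee_rot: [-0.701, -0.086, 0.086, 0.702]
wrist_force: [-0.6, 5.1, 4.4]
finger_gap: 19.1
```

Emit:
{"api": "send_rows", "payload": {
  "motion": [0, 0, -0.2, 0, 0, 0, 0, 0, 0, 0, 0, 0]
}}

```text
t: 7.8
position: [509.9, 5.2, 229.3]
ee_rot: [-0.701, -0.086, 0.086, 0.702]
wrist_force: [-0.3, 6.2, 4.2]
finger_gap: 19.4
```

```bash
python3 s.py
```

```text
t 7.8 pos [509.94   5.15 229.33] bedy -53.19 F [-0.3   6.22  4.15] Fy 6.11 Fx 1.2 T [ 1.2   0.22 -0.02] gap 19.42
```

Emit:
{"api": "send_rows", "payload": {
  "motion": [0, 0, -0.3, 0, 0, 0, 0, 0, 0, 0, 0, 0]
}}

```text
t: 7.97
position: [509.9, 5.1, 229.3]
ee_rot: [-0.701, -0.086, 0.086, 0.702]
wrist_force: [-1.4, 6.3, 4.4]
finger_gap: 19.4
```

Emit:
{"api": "send_rows", "payload": {
  "motion": [0, 0, -0.3, 0, 0, 0, 0, 0, 0, 0, 0, 0]
}}

```text
t: 8.13
position: [509.9, 5.0, 229.3]
ee_rot: [-0.701, -0.086, 0.086, 0.703]
wrist_force: [-1.0, 7.7, 6.0]
finger_gap: 19.4
```

```bash
python3 s.py
```

```text
t 8.13 pos [509.93   5.03 229.32] bedy -53.31 F [-0.98  7.74  5.96] Fy 7.75 Fx 0.91 T [ 1.4   0.28 -0.03] gap 19.38
```

Emit:
{"api": "send_rows", "payload": {
  "motion": [0, 0, -0.4, 0, 0, 0, 0, 0, -0.4, 0, 0, 0, 0, 0, 0, 0, 0, 0]
}}

```text
t: 8.38
position: [510.0, 4.8, 229.3]
ee_rot: [-0.701, -0.086, 0.086, 0.703]
wrist_force: [-1.4, 9.3, 4.4]
finger_gap: 19.8
```

```bash
python3 s.py
```

```text
t 8.38 pos [510.01   4.85 229.32] bedy -53.5 F [-1.41  9.26  4.39] Fy 9.33 Fx 0.86 T [ 1.64  0.31 -0.07] gap 19.76
```

Emit:
{"api": "send_rows", "payload": {
  "motion": [0, 0, -0.4, 0, 0, 0, 0, 0, -0.4, 0, 0, 0, 0, 0, -0.4, 0, 0, 0, 0, 0, 0, 0, 0, 0]
}}

```text
t: 8.72
position: [510.1, 4.6, 229.3]
ee_rot: [-0.7, -0.087, 0.087, 0.703]
wrist_force: [-3.9, 10.6, 5.0]
finger_gap: 19.5
```

```bash
python3 s.py
```

```text
t 8.72 pos [510.1    4.61 229.34] bedy -53.75 F [-3.94 10.62  5.03] Fy 11.25 Fx -1.27 T [ 2.01  0.44 -0.12] gap 19.48
```

Emit:
{"api": "send_rows", "payload": {
  "motion": [0, 0, -0.4, 0, 0, 0, 0, 0, -0.4, 0, 0, 0, 0, 0, -0.4, 0, 0, 0, 0, 0, -0.2, 0, 0, 0, 0, 0, 0, 0, 0, 0]
}}

```text
t: 9.13
position: [510.2, 4.3, 229.3]
ee_rot: [-0.7, -0.087, 0.087, 0.704]
wrist_force: [-3.4, 13.9, 5.7]
finger_gap: 19.2
```

```bash
python3 s.py w5; python3 s.py; python3 s.py
```

```text
t 9.13 pos [510.19   4.35 229.34] bedy -54.03 F [-3.35 13.94  5.74] Fy 14.33 Fx 0.1 T [ 2.47  0.6  -0.22] gap 19.22
t 9.18 pos [510.16   4.32 229.31] bedy -54.05 F [-3.01 13.59  6.33] Fy 13.91 Fx 0.35 T [ 2.42  0.56 -0.21] gap 19.32
t 9.18 pos [510.16   4.32 229.31] bedy -54.05 F [-3.01 13.59  6.33] Fy 13.91 Fx 0.35 T [ 2.42  0.56 -0.21] gap 19.32
```

View pics/w5.png

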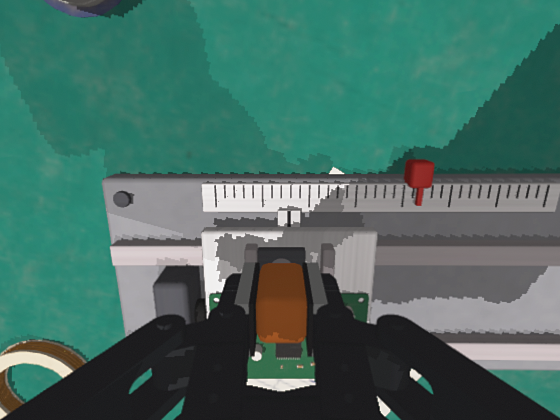

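The bumper touches the stop at x≈202. Fy is about 14 N against roughly 5.2 N of drag, so about 9 N is on the stop. I'm holding here.

Emit:
{"api": "send_rows", "payload": {
  "motion": [0, 0, -0.2, 0, 0, 0, 0, 0, 0, 0, 0, 0, 0, 0, 0, 0, 0, 0, 0, 0, 0, 0, 0, 0, 0, 0, 0, 0, 0, 0]
}}

```text
t: 9.6
position: [510.2, 4.3, 229.3]
ee_rot: [-0.7, -0.087, 0.087, 0.704]
wrist_force: [-3.3, 13.9, 6.3]
finger_gap: 19.5
```

```bash
python3 s.py
```

```text
t 9.6 pos [510.19   4.28 229.33] bedy -54.1 F [-3.3  13.94  6.32] Fy 14.32 Fx 0.16 T [ 2.52  0.54 -0.18] gap 19.49
```

Emit:
{"api": "send_rows", "payload": {
  "motion": [0, 0, 0, 0, 0, 0, 0, 0, 0, 0, 0, 0, 0, 0, 0, 0, 0, 0, 0, 0, 0, 0, 0, 0, 0, 0, 0, 0, 0, 0]
}}

```text
t: 10.02
position: [510.2, 4.3, 229.3]
ee_rot: [-0.7, -0.087, 0.087, 0.704]
wrist_force: [-3.0, 13.7, 6.6]
finger_gap: 19.7
```

```bash
python3 s.py
```

```text
t 10.02 pos [510.18   4.31 229.32] bedy -54.06 F [-2.97 13.7   6.55] Fy 14.01 Fx 0.42 T [ 2.54  0.59 -0.18] gap 19.7
```

I'll add a small margin, since my drag estimate is only good to about 0.5 N, and hold again.

Emit:
{"api": "send_rows", "payload": {
  "motion": [0, 0, -0.3, 0, 0, 0, 0, 0, 0, 0, 0, 0, 0, 0, 0, 0, 0, 0, 0, 0, 0, 0, 0, 0, 0, 0, 0, 0, 0, 0, 0, 0, 0, 0, 0, 0, 0, 0, 0, 0, 0, 0, 0, 0, 0, 0, 0, 0, 0, 0, 0, 0, 0, 0]
}}

```text
t: 10.77
position: [510.2, 4.2, 229.3]
ee_rot: [-0.7, -0.087, 0.087, 0.704]
wrist_force: [-3.5, 14.8, 4.9]
finger_gap: 18.9
```

```bash
python3 s.py; python3 - <<'E'
from h import *
import glob
a=cv2.imread("pics/w5.png")
cv2.imwrite("pics/w5z.png",cv2.resize(a[150:245,270:440],None,fx=4.7,fy=4.7,interpolation=cv2.INTER_CUBIC))
E
```

```text
t 10.77 pos [510.2    4.23 229.31] bedy -54.14 F [-3.49 14.8   4.88] Fy 15.2 Fx 0.18 T [ 2.64  0.57 -0.24] gap 18.92
```

View pics/w5z.png

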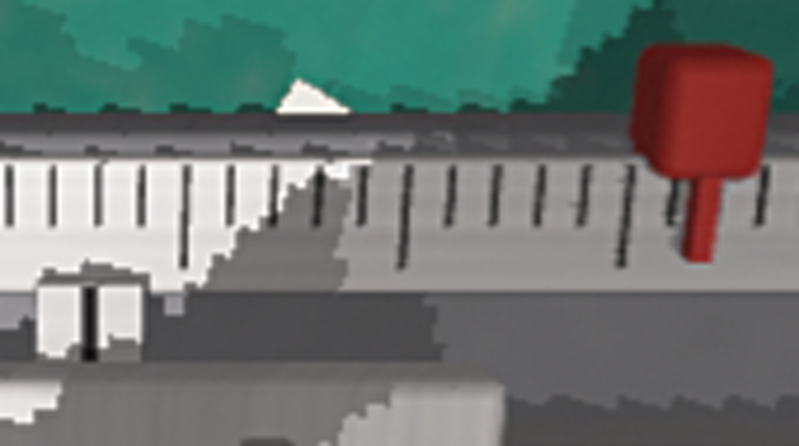

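```bash
cat > m.py <<'E'
from h import *
import sys
name=sys.argv[1]
th=np.radians(13.93);ex=np.array([np.cos(th),np.sin(th),0]);ey=np.array([-np.sin(th),np.cos(th),0]);ctr=np.array([519.2,62.25,0])
o=get_obs();c=read_camera("wrist");g=c["image"];cv2.imwrite(f"pics/{name}.png",g[:,:,::-1])
hsv=cv2.cvtColor(g,cv2.COLOR_RGB2HSV)
m=(cv2.inRange(hsv,(0,130,60),(6,255,255))|cv2.inRange(hsv,(175,130,60),(180,255,255)));m[:140]=0;m[260:]=0
n,l,s,ce=cv2.connectedComponentsWithStats(m);i=1+np.argmax(s[1:,4])
ys,xs=np.nonzero(l==i);yb=ys.max();rows=[]
for y in range(yb-3,yb+1):
    r=xs[ys==y]; 
    rows.append(r.mean())
tip=(np.mean(rows[1:]),yb+.5)
print("red tip px",np.round(tip,2),"rows",np.round(rows,1))
# index: darkest column inside tongue
pi=proj(c,[ctr*[1,1,0]+ex*-45+ey*((o["position"]-ctr)@ey)+[0,0,26]],o)[0];print("approx index",pi.round(1))
y0=int(float(sys.argv[2])) if len(sys.argv)>2 else 218
gray=cv2.cvtColor(g,cv2.COLOR_RGB2GRAY).astype(float)
a=int(pi[0])-14;seg=gray[y0-2:y0+4,a:a+29].mean(0)
k=int(np.argmin(seg[4:-4]))+4
base=(seg[k-3]+seg[k+3])/2;w=np.clip(base-seg[k-2:k+3],0,None);ix=a+k+(w*np.arange(-2,3)).sum()/w.sum()
print("seg",seg.astype(int),"index x",round(ix,2))
pm=plane(c,[tip],22,o)[0];pi=plane(c,[(ix,y0+.5)],26,o)[0]
print("mark bed",((pm-ctr)@ex).round(2),((pm-ctr)@ey).round(2),"index bed",((pi-ctr)@ex).round(2),((pi-ctr)@ey).round(2),"to go",((pm-pi)@ey).round(2))
z=g[140:250,max(0,int(ix)-85):int(ix)+85];cv2.imwrite(f"pics/{name}z.png",cv2.resize(z[:,:,::-1],None,fx=4.6,fy=4.6,interpolation=cv2.INTER_CUBIC))
E
python3 s.py;python3 m.py w6
```

```text
t 10.77 pos [510.2    4.23 229.31] bedy -54.14 F [-3.49 14.8   4.88] Fy 15.2 Fx 0.18 T [ 2.64  0.57 -0.24] gap 18.92
red tip px [418.  205.5] rows [417.5 417.5 418.  418.5]
approx index [280.4 215.1]
seg [113 112 113 123 124 124 125 125 104  88  94 121 232 226 222 221 221 221
 221 225 233 121  41  29  99 227 225 208 219] index x 288.57
mark bed -49.17 19.43 index bed -43.09 -49.81 to go 69.24
```

Emit:
{"api": "send_rows", "payload": {
  "motion": [0, 0, 1, 0, 0, 0, 0, 0, 1, 0, 0, 0, 0, 0, 1, 0, 0, 0, 0, 0, 1.5, 0, 0, 0, 0, 0, 2, 0, 0, 0, 0, 0, 2, 0, 0, 0, 0, 0, 2, 0, 0, 0, 0, 0, 2, 0, 0, 0, 0, 0, 2, 0, 0, 0, 0, 0, 2, 0, 0, 0]
}}

```text
t: 11.65
position: [507.5, 14.6, 229.3]
ee_rot: [0.703, 0.086, -0.085, -0.701]
wrist_force: [2.8, -5.8, 4.4]
finger_gap: 19.4
```

```bash
python3 s.py
```

```text
t 11.65 pos [507.53  14.59 229.35] bedy -43.45 F [ 2.78 -5.78  4.38] Fy -6.28 Fx 1.3 T [-0.84 -0.49  0.14] gap 19.35
```

Emit:
{"api": "send_rows", "payload": {
  "motion": [0, 0, 3, 0, 0, 0, 0, 0, 4, 0, 0, 0, 0, 0, 4, 0, 0, 0, 0, 0, 4, 0, 0, 0, 0, 0, 4, 0, 0, 0, 0, 0, 4, 0, 0, 0, 0, 0, 4, 0, 0, 0, 0, 0, 4, 0, 0, 0, 0, 0, 3, 0, 0, 0, 0, 0, 2, 0, 0, 0]
}}

```text
t: 12.48
position: [498.8, 49.4, 229.3]
ee_rot: [0.703, 0.085, -0.085, -0.701]
wrist_force: [2.4, -4.6, 3.8]
finger_gap: 19.6
```

```bash
python3 s.py
```

```text
t 12.48 pos [498.84  49.44 229.33] bedy -7.53 F [ 2.44 -4.58  3.8 ] Fy -5.04 Fx 1.27 T [-0.89 -0.52  0.14] gap 19.61
```

Emit:
{"api": "send_rows", "payload": {
  "motion": [0, 0, 3, 0, 0, 0, 0, 0, 4, 0, 0, 0, 0, 0, 4, 0, 0, 0, 0, 0, 3, 0, 0, 0, 0, 0, 3, 0, 0, 0, 0, 0, 2, 0, 0, 0, 0, 0, 1.5, 0, 0, 0, 0, 0, 1, 0, 0, 0, 0, 0, 0.5, 0, 0, 0, 0, 0, 0, 0, 0, 0]
}}

```text
t: 13.32
position: [493.5, 71.0, 229.3]
ee_rot: [0.702, 0.085, -0.085, -0.701]
wrist_force: [2.6, -4.2, 4.6]
finger_gap: 19.4
```

```bash
python3 s.py;python3 m.py w7
```

```text
t 13.32 pos [493.5   70.95 229.32] bedy 14.63 F [ 2.62 -4.17  4.65] Fy -4.68 Fx 1.54 T [-0.84 -0.55  0.17] gap 19.44
red tip px [290.33 205.5 ] rows [290.5 290.5 290.5 290. ]
approx index [282.9 215.2]
seg [217 220 226 148  58  25  88 221 221 216 215 215 215 215 218 226 121  71
  71  73  86 106 106 105 115 115 115 115  88] index x 272.7
mark bed -49.19 18.66 index bed -43.19 9.26 to go 9.4
```

View pics/w7z.png

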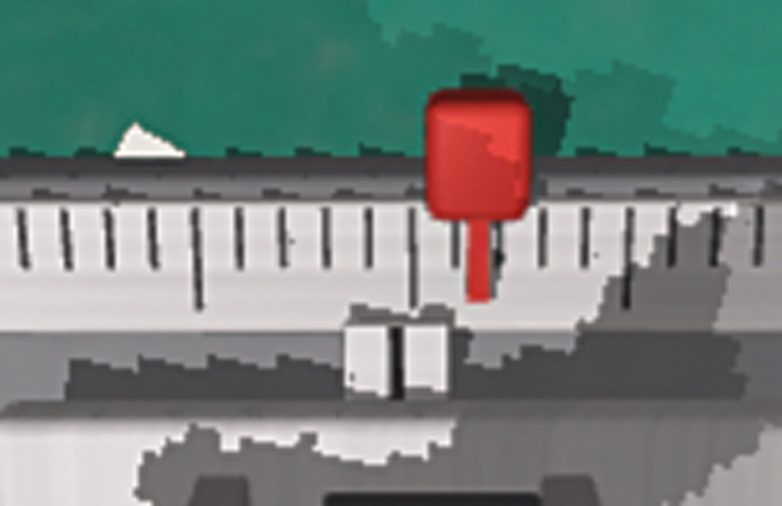

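The index line is at zoom x=397 and the pointer at 478, which is 1.88 ticks, or 9.4 mm. That agrees with the computed value. I'll push 7 mm more and then measure again.

Emit:
{"api": "send_rows", "payload": {
  "motion": [0, 0, 1, 0, 0, 0, 0, 0, 1.5, 0, 0, 0, 0, 0, 1.5, 0, 0, 0, 0, 0, 1, 0, 0, 0, 0, 0, 1, 0, 0, 0, 0, 0, 0.6, 0, 0, 0, 0, 0, 0.4, 0, 0, 0, 0, 0, 0, 0, 0, 0, 0, 0, 0, 0, 0, 0]
}}

```text
t: 14.12
position: [491.8, 77.8, 229.3]
ee_rot: [0.702, 0.085, -0.085, -0.702]
wrist_force: [2.1, -3.9, 4.0]
finger_gap: 19.5
```

```bash
python3 s.py;python3 m.py w8
```

```text
t 14.12 pos [491.78  77.85 229.33] bedy 21.74 F [ 2.1  -3.91  4.03] Fy -4.3 Fx 1.1 T [-0.91 -0.64  0.13] gap 19.5
red tip px [277.  205.5] rows [277. 277. 277. 277.]
approx index [282.8 215.2]
seg [217 220 226 148  57  28  96 220 221 216 215 215 215 215 218 226 119  69
  69  71  71  70  73 103 105 105  96  76  74] index x 272.68
mark bed -49.21 18.68 index bed -43.2 16.4 to go 2.28
```

View pics/w8z.png

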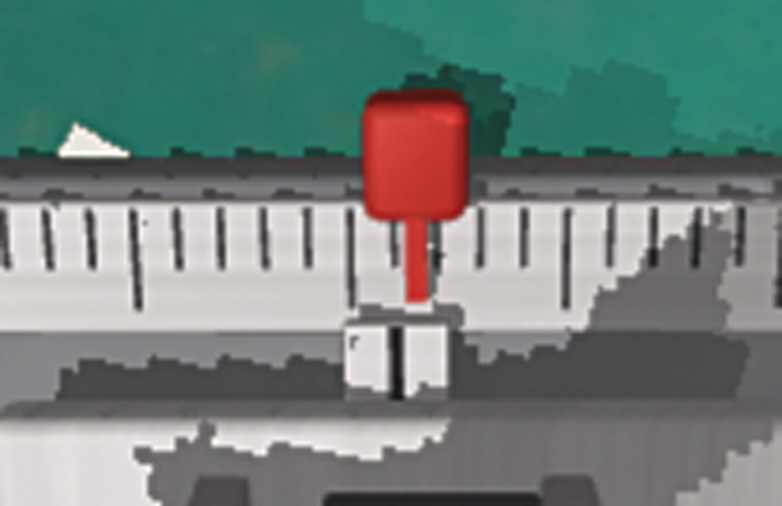

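2.3 mm remain (image: index at 397, pointer at 417). I'll advance 1.8 mm so as to stay just short of the pointer.

Emit:
{"api": "send_rows", "payload": {
  "motion": [0, 0, 0.5, 0, 0, 0, 0, 0, 0.6, 0, 0, 0, 0, 0, 0.4, 0, 0, 0, 0, 0, 0.3, 0, 0, 0, 0, 0, 0, 0, 0, 0, 0, 0, 0, 0, 0, 0]
}}

```text
t: 14.67
position: [491.3, 79.7, 229.3]
ee_rot: [0.702, 0.086, -0.085, -0.702]
wrist_force: [2.5, -5.0, 4.4]
finger_gap: 19.6
```

```bash
python3 s.py;python3 m.py w9
```

```text
t 14.67 pos [491.32  79.67 229.33] bedy 23.62 F [ 2.46 -5.05  4.44] Fy -5.49 Fx 1.17 T [-0.92 -0.58  0.14] gap 19.59
red tip px [273.33 205.5 ] rows [273.5 273.5 273.5 273. ]
approx index [282.7 215.2]
seg [217 220 226 148  58  28  96 220 221 216 215 215 215 215 218 225 119  68
  69  94 104 104 105 114 116 116 107  88  84] index x 272.68
mark bed -49.21 18.62 index bed -43.2 18.31 to go 0.32
```

View pics/w9z.png

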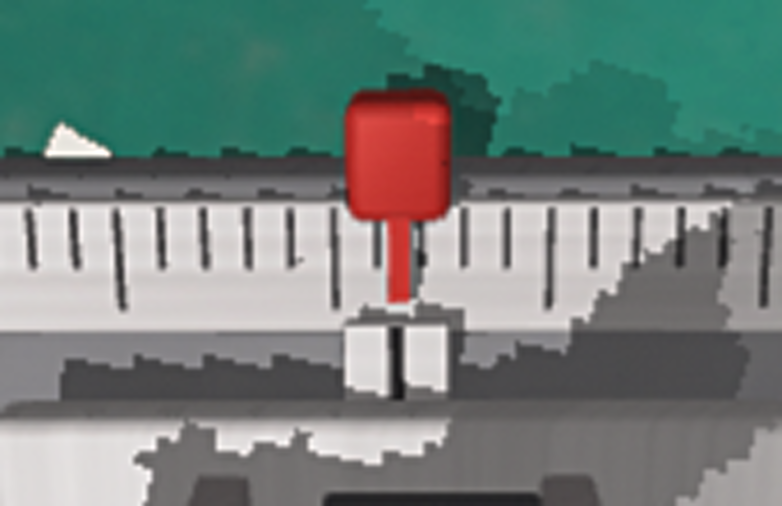

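The index is 0.3 mm short of the pointer and still loaded forward. I'll ease the arm load slightly, keeping it forward, and then open gently.

Emit:
{"api": "send_rows", "payload": {
  "motion": [0, 0, -0.4, 0, 0, 0, 0, 0, -0.4, 0, 0, 0, 0, 0, 0, 0, 0, 0],
  "force": 20
}}

```text
t: 14.97
position: [491.4, 79.5, 229.3]
ee_rot: [0.702, 0.086, -0.085, -0.702]
wrist_force: [3.2, -3.8, 3.8]
finger_gap: 19.4
```

```bash
python3 s.py
```

```text
t 14.97 pos [491.36  79.5  229.31] bedy 23.45 F [ 3.17 -3.8   3.8 ] Fy -4.46 Fx 2.16 T [-0.78 -0.57  0.09] gap 19.39
```

Emit:
{"api": "send_rows", "payload": {
  "motion": [0, 0, -0.4, 0, 0, 0, 0, 0, -0.4, 0, 0, 0, 0, 0, 0, 0, 0, 0]
}}

```text
t: 15.22
position: [491.4, 79.4, 229.3]
ee_rot: [-0.702, -0.086, 0.086, 0.702]
wrist_force: [2.3, -1.4, 5.4]
finger_gap: 19.6
```

Emit:
{"api": "send_rows", "payload": {
  "motion": [0, 0, 0, 0, 0, 0, 0, 0, 0, 0, 0, 0, 0, 0, 0, 0, 0, 0],
  "jaw": 25
}}

```text
t: 15.47
position: [490.1, 79.6, 228.6]
ee_rot: [-0.702, -0.085, 0.087, 0.702]
wrist_force: [0.6, 0.6, 0.5]
finger_gap: 25.2
```

Emit:
{"api": "send_rows", "payload": {
  "motion": [0, 0, 0, 0, 0, 0, 0, 0, 0, 0, 0, 0, 0, 0, 0, 0, 0, 0, 0, 0, 0, 0, 0, 0, 0, 0, 0, 0, 0, 0],
  "jaw": 60
}}

```text
t: 15.88
position: [491.3, 79.0, 229.2]
ee_rot: [-0.702, -0.086, 0.086, 0.702]
wrist_force: [-0.5, 0.4, 0.6]
finger_gap: 59.6
```

```bash
python3 s.py;python3 m.py w10
```

```text
t 15.88 pos [491.3   79.   229.19] bedy 22.97 F [-0.48  0.42  0.62] Fy 0.52 Fx -0.36 T [-0.04 -0.05  0.02] gap 59.61
red tip px [274.5 205.5] rows [274.5 274.5 274.5 274.5]
approx index [282.3 215.9]
seg [218 218 222 229 119  41  31  92 188 206 204 202 202 202 217 221 224 116
  69  70  72  73  75  84  85  85  85  86  75] index x 273.69
mark bed -49.55 18.8 index bed -43.55 18.4 to go 0.4
```

View pics/w10.png

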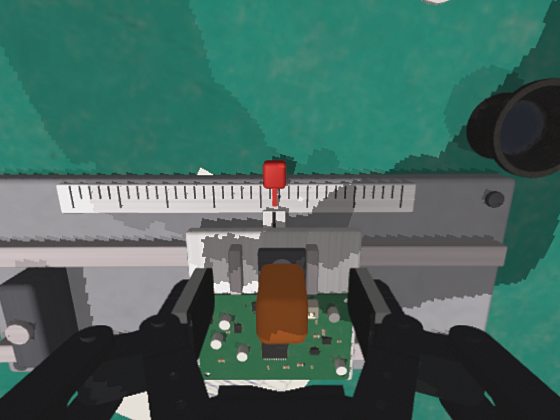

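The handle is free between the pads (282,303), and the index line (274,218) sits under the pointer (275,200). I'm retreating straight up.

Emit:
{"api": "send_rows", "payload": {
  "motion": [0, -3, 0, 0, 0, 0, 0, -8, 0, 0, 0, 0, 0, -15, 0, 0, 0, 0, 0, -20, 0, 0, 0, 0, 0, -20, 0, 0, 0, 0, 0, -18, 0, 0, 0, 0, 0, -12, 0, 0, 0, 0, 0, -4, 0, 0, 0, 0, 0, 0, 0, 0, 0, 0, 0, 0, 0, 0, 0, 0]
}}

```text
t: 16.77
position: [491.1, 78.8, 329.3]
ee_rot: [0.702, 0.086, -0.086, -0.702]
wrist_force: [-0.3, 0.3, 0.2]
finger_gap: 59.8
```

```bash
python3 s.py;python3 m.py w11 178; python3 - <<'E'
from h import *
c=read_camera("top");a=c["image"][165:280,175:350,::-1];cv2.imwrite("pics/t11z.png",cv2.resize(a,None,fx=4.5,fy=4.5,interpolation=cv2.INTER_CUBIC))
E
```

```text
t 16.77 pos [491.11  78.85 329.28] bedy 22.87 F [-0.28  0.26  0.23] Fy 0.32 Fx -0.2 T [ 0.01  0.02 -0.01] gap 59.84
red tip px [276.83 171.5 ] rows [277.  277.  277.  276.5]
approx index [281.7 178.5]
seg [138 141 197 222 223 222 225 232 154  57 101 233 236 233 232 236 241 121
  75 128 149 140 130 136 136 136 136 143 148] index x 276.14
mark bed -49.93 18.94 index bed -44.97 18.4 to go 0.54
```

View pics/w11z.png

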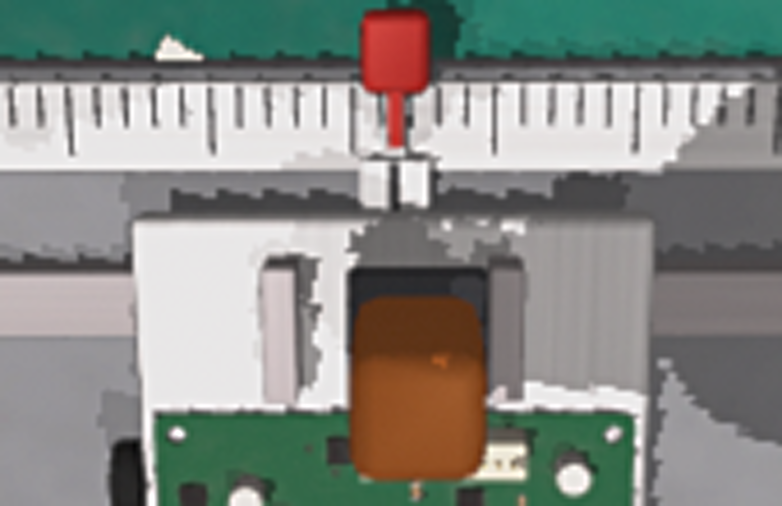

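View pics/t11z.png

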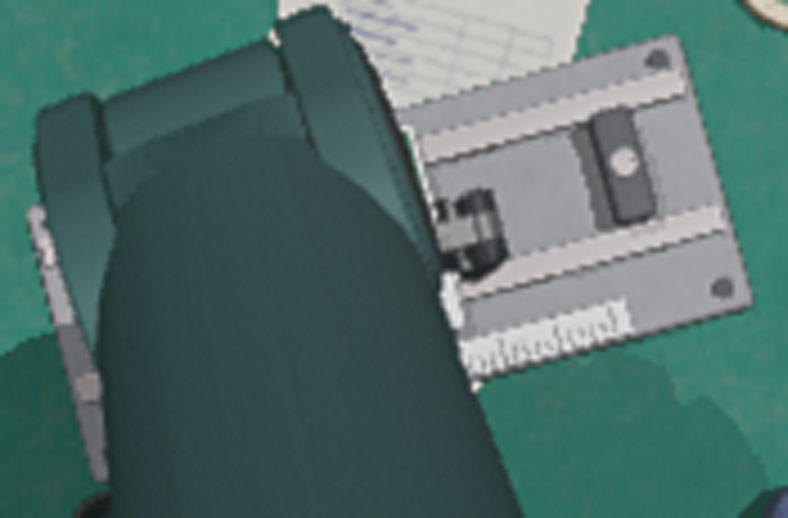

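```bash
python3 -c "
from plant import hand_in
print(hand_in())"
```

```text
the job is handed in; nothing more can be done
None
```

The job is done and handed in at about 17 s on the robot's clock, well under the 64 s limit; the hand-in reports no verdict.

- **Zero stop:** I gripped the orange handle across its y faces and drew the carriage back until the bumper met the stop. The force on the handle was 14–15 N, of which about 5 N was the drag I had measured. That leaves about 9–10 N on the stop, held for roughly 1.6 s and always below 18 N.
- **Index line:** I then pushed forward only. In the wrist camera the index line was 0.3 mm short of the pointer before release. After release it read 0.4 mm short close up and 0.5 mm from higher up, so well within 2 mm and never past the pointer.
- **Handle and release:** The last picture shows the handle against the forward cheek, about +4 mm of slack by pixel estimate. The wrist force is near zero and the gripper is about 100 mm clear above.
- **Not checked at the end:** The arm hid the left part of the bed, including carriage and pointer, from the top camera, so the final index reading comes from the wrist camera alone. I did not measure the spool, loupe and tape roll again. The gripper never came close to them, and no unexpected forces appeared.

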